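Open the caged isolator with the hook rod

ROBOT

A 6-joint arm with a two-finger parallel gripper is mounted at the origin on the work surface. World frame = base frame: x ahead of the robot, y to its left, z up, the work surface at z = 0. Lengths are in m, angles in rad, forces in N, time in s.
With the tool pointing down it reaches from about 0.35 to 0.85 m from the base axis. Payload 8.1 kg.
Tool frame: the origin (TCP) lies at the very end of the fingers, on their centre line; the grasp point (between the pads) lies robot.hold_point_z behind it (robot.hold_point_z is the distance from the TCP to the grasp point, in m); z points along the fingers, y is the direction in which the jaws open and shut (so a half turn about z gives the same grasp; the last joint's range is limited). The gripper opens to 93 mm and grips with 3 to 60 N. Pads are 15 mm wide; open, the fingers measure 128 mm over their backs; the gripper's body (75 mm by 188 mm) begins 65 mm behind the grasp point.
Start: joints at [1.018, 0.13, 1.488, -0, 1.523, -0.085], TCP at [0.271, 0.536, 0.195] pointing down, gripper open.
Joint ranges: [-2.96, 2.96], [-0.89, 2.26], [0.02, 2.5], [-1.34, 4.48], [0, 2.73], [-2.66, 2.66]. Speed limits (rad/s): [2.39, 2.39, 2.79, 3.14, 3.14, 3.14].

INTERFACE

Orientations are given as a rotation vector (axis times angle).
In Python, from plant import robot, cams gives the robot as it stands. The module is installed in compiled form; this text tells all that it offers.
- The arm moves only by the tool step_arm, never from a script. Its argument "deltas" is a list of rows, each an object with "offset": the shift along the tool's x, y, z in cm, a list of three; "roll": the turn about the tool's z in rad. In form: [{"offset": [x, y, z], "roll": roll}, ...]. A call has 1 to 12 rows; each row shifts and turns the commanded pose from where the row before left it, along the tool's axes as they then stand; what a row does not reach is not made up. A row lasts 1/8 s, in which the tool goes at most 62.5 mm and 10.7 degrees, less where a joint would pass 70% of its speed; a pose out of reach is approached as far as the arm can. A call with a gripper value outside its range is refused whole. "fingers" is the finger opening in cm, from 0 to 9.3, set as the call begins (left out, the last holds). The fingers move at their own pace and stop on an object; "grip_force" is the grip in N (left out, the last holds). Time passes only in rows, so rows that do not move let the fingers close. It gives the time, the measured TCP pose, the force and the opening at its end, in the units of the state.
- robot.read_state(): the state, without advancing time (a new reading comes with each control period).
- cams.read_camera(name): name is "scene" or "side" or "wrist"; returns a dict with "pixels" (400x640x3 uint8, red, green, blue), "fx", "fy", "cx", "cy" (pixels), "extrinsics" (4x4, takes a point from world to camera coordinates). Camera axes: x right, y down, z forward; pixel columns grow to the right and rows downward; lengths in m; the calibration is good to about 2 mm. A picture is of the moment at which its call begins. There is no depth.
- robot.close_job(): hands the job in, once; it reports no verdict.
Trained networks look in a picture, given as the dict that the camera call returned (one of the last four; its "shot" number tells which), for a name from the list of things; names that differ only in an ending like _2 or _b are one class to them, and where a whole thing is asked for, a point or a joint stands for the part that bears it (a point fixed in the world has none). Each returns a list of dicts, best first, with "score" (0 to 1); they miss things now and then, are a little off and sometimes report something else, mostly with a low value. They report only what shows in the picture. A call takes as long as a camera call. They do not tell look-alikes from the thing itself.
- cams.boxes_of(picture, thing): "xy" ([column, row] in pixels, amid what is visible of it).
- cams.silhouettes(picture, thing): "mask" (400x640 bool, what is visible of it) and "xy" ([column, row] in pixels, amid what is visible of it).
- cams.pinpoint(picture, thing): "xy" ([column, row] in pixels: a listed point, or the origin of a listed thing).
The state is a dict: "t": time; "q": joint angles; "dq": joint speeds; "joint_torque": joint torques, N m; "tool_pos": TCP position; "orientation": TCP orientation; "force": force on the tool from outside, world axes, zero at the start; "wrist_torque": the same for the moment, N m; "opening": finger opening in m.
Only numpy, scipy, OpenCV 4.12 (cv2) and the standard library are available. Lean on these libraries where they do the work, as an engineer would, in place of code of your own. Each camera call takes 0.05 s, during which the arm holds its last target. There are 200 camera calls.

TASK

The isolator inside the wire guard cage must be opened without reaching in: take the insulated hook rod from its rest, hook it behind the upright tab of the slide bar and draw the bar gently towards the cage's open front until it is fully against its end stop (where that lies must be felt), and keep it pulled snugly against the stop (about 10 N, never more than 16 N) for half a second. Then unhook, leave the bar open, and lay the rod back in both notches of its rest as you found it, hook down. Do not touch the cage or the bar with the gripper and leave the other things on the bench where they are.

Things in the scene. Friction and masses are not known exactly. Their poses are not given: they have to be found in the camera images.
- rod: Loose hook rod, about 160 g. Origin: centre of its black handle block (80 x 22 x 26 mm in x, y, z; grip it across y), on the shaft's axis; x towards the hook, z up when the hook hangs down. Grey round shaft, diameter 10, from x = -93 to 165 mm; there a steel prong, diameter 10, turns straight down to z = -36 mm. Centre of mass about 15 mm ahead of the origin.
- hook (a point): Lower end of the rod's prong, at (165, 0, -36) mm in the rod's frame. To pull, the prong stands on the tab's far side (+x of the bay).
- rest: Fixed tool rest: grey base plate 300 x 75 x 10 mm, two aluminium supports with V notches (42 mm wide at the top, tops 84 mm high, 10 mm thick) at x = -215 and -40 mm in its frame. Origin on the table, under its far part. The rod lies in both notches along the rest's x, hook to +x, hanging down, its origin at about (-150, 0, 70) mm in the rest's frame.
- bay: Fixed isolator bay: base plate 170 x 170 x 12 mm under a wire cage. Origin on the table, y = 0 midway; open front at x = -70, back at 100 mm (front 154 wide, free from 12 to 139 mm high); roof bars along x, tops 147 mm high, keep the gripper in front. A copper bar (top 24 mm high) slides along x at y = 0. Behind: jaw from x = 65 mm, 42 high; insulators at x = 70, y = +-55, 66 high.
- tab: Copper slide bar with its upright steel tab, a plate 6 (x) x 40 (y) x 33 (z) mm. Origin: middle of the tab's lower edge, 22 mm above the table (tab's top 55 mm); axes as the bay's. In the bay it starts at x = -28 to 18 mm, y = 0, and slides to -x, held by about 3 N of dry friction wherever it is left. A hidden hard stop holds the tab at x = -22 to -42 mm, 14 to 40 mm from its start.
- can: Bystander: aluminium capacitor can, 34 mm diameter, 50 mm tall, standing; origin at its underside.
- fusebox: Bystander: clear box 55 by 34 by 22 mm; origin at its underside.
- meter: Bystander: hand-held meter 165 by 80 by 34 mm, lying; origin at its underside.
- driver: Bystander: screwdriver, lying on the table.
- spool: Bystander: steel spool, 56 mm diameter, 46 mm tall; origin at its underside.
- mug: Bystander: white mug, 80 mm diameter, 95 mm tall; origin at its underside.
Mind the look-alikes: they are no part of the job. Leave any purple look-alike of the bay alone.

How it is judged:
By the outcome, as a careful person would: the job done as asked, in the order asked, and still so for the second after the job is handed in, with the robot touching nothing.
It also fails if it takes over 61 s, if anything falls off the work surface, if the arm or the gripper's body presses on something with over 40 N, if the wrist force passes 120 N, or if a joint passes its speed limit or range.

## Working session

There is one attempt and no reset: what is moved stays moved. The work goes in short steps, Python scripts to look and compute and a tool call to move; the robot and the scene stay as the last step left them, time stands still between calls to the robot, and variables do not carry over. Pictures are saved under pics/ and viewed, about 8 in all and at most 12, crops included, and the job is handed in when it is done.

Besides the shell and the picture viewer there is one more tool, called after "Emit:" as name(argument=value, ...) on one line, values as JSON. step_arm: Moves the arm, as the interface text tells. Its arguments: {"type":"object","properties":{"deltas":{"type":"array"},"fingers":{"type":"number"},"grip_force":{"type":"number"}},"required":["deltas"]}

```bash
mkdir -p pics; cat > h.py <<'E'
import numpy as np, cv2
from plant import robot, cams
def shot(n): return cams.read_camera(n)
def save(p,f): cv2.imwrite('pics/'+f, p['pixels'][:,:,::-1])
def ray(p,xy):
    E=np.array(p['extrinsics']);R=E[:3,:3];t=E[:3,3]
    d=R.T@np.array([(xy[0]-p['cx'])/p['fx'],(xy[1]-p['cy'])/p['fy'],1]);return -R.T@t,d/np.linalg.norm(d)
def atz(p,xy,z):
    o,d=ray(p,xy);return o+d*(z-o[2])/d[2]
def tri(L):
    A=np.zeros((3,3));b=np.zeros(3)
    for o,d in L:
        P=np.eye(3)-np.outer(d,d);A+=P;b+=P@o
    x=np.linalg.solve(A,b);return x,[np.linalg.norm((np.eye(3)-np.outer(d,d))@(x-o)) for o,d in L]
def proj(p,X):
    E=np.array(p['extrinsics']);c=E[:3,:3]@np.array(X)+E[:3,3]
    return np.array([p['fx']*c[0]/c[2]+p['cx'],p['fy']*c[1]/c[2]+p['cy']])
E
python3 - <<'E'
from h import *
print(robot.hold_point_z, robot.read_state())
for n in ['scene','side']:
    p=shot(n); save(p,n+'0.png'); print(n, ray(p,(320,200)))
    for th in ['rod','hook','rest','bay','tab']:
        print(th,[(np.round(d['xy'],1).tolist(),round(d['score'],2)) for d in cams.pinpoint(p,th)][:4])
E
```

```text
0.0188 {'t': 0.0, 'q': array([ 1.01759352e+00,  1.31140745e-01,  1.48929356e+00, -2.01485645e-05,
        1.52298603e+00, -8.53985450e-02]), 'dq': array([-3.38175667e-05, -3.72443833e-04,  7.89104964e-04,  2.77444558e-04,
        1.63773145e-03,  4.56525510e-04]), 'joint_torque': array([-8.91056443e-04, -5.59863424e+01, -4.91738963e+01,  7.66428094e-02,
        3.58583929e-02, -1.29055456e-04]), 'tool_pos': array([0.27021842, 0.53501748, 0.19399184]), 'orientation': array([-7.28012795e-01, -3.05550485e+00,  2.73525876e-03]), 'force': array([-0.38144378, -0.19926221, -0.23938665]), 'wrist_torque': array([-0.00258469,  0.03048242, -0.02882905]), 'opening': 0.09323322189631465}
scene (array([ 0.96512291, -0.41774549,  1.09569024]), array([-0.39360167,  0.34084319, -0.85375854]))
rod [([270.7, 231.2], 0.78), ([471.7, 181.2], 0.26)]
hook [([313.3, 283.1], 0.76), ([470.7, 181.9], 0.56)]
rest [([312.2, 284.7], 0.66)]
bay [([415.0, 212.3], 0.87), ([366.3, 95.4], 0.85), ([472.2, 183.6], 0.65)]
tab [([415.0, 204.6], 0.87), ([373.2, 90.8], 0.59)]
side (array([-0.01199036,  1.22403066,  0.91168712]), array([ 0.32852785, -0.77672782, -0.53736705]))
rod [([343.1, 179.0], 0.68)]
hook []
rest [([303.0, 186.0], 0.95)]
bay [([348.6, 325.1], 0.7), ([250.2, 238.6], 0.61)]
tab [([345.3, 313.6], 0.69), ([253.1, 228.8], 0.63), ([252.8, 236.8], 0.51)]
```

View pics/scene0.png

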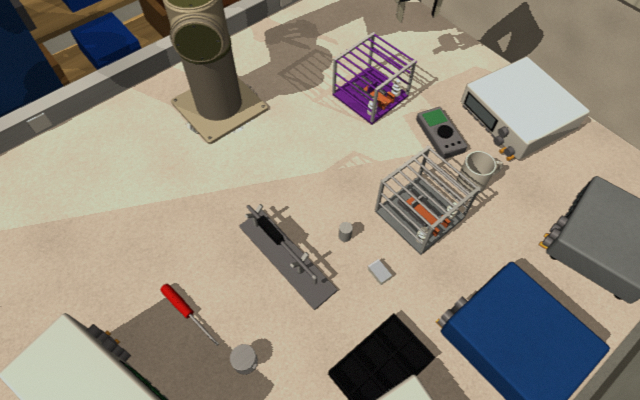

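View pics/side0.png

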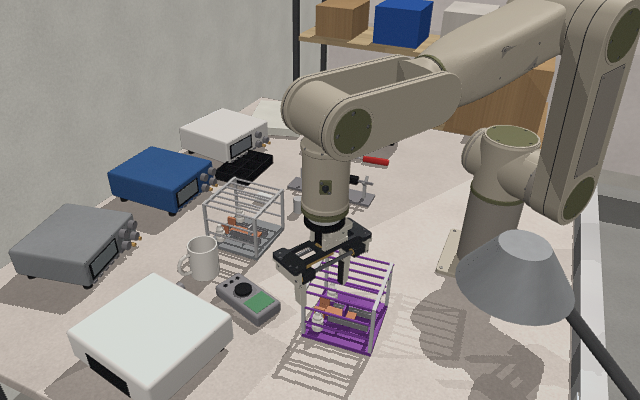

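Scene: the purple look-alike bay is at (373,85), the grey bay at (427,205), and the rod in its rest around (285,250) with the handle at (270,231). Other things at a distance: can (345,231), fusebox (379,271), mug (478,165) right beside the grey bay, meter (441,130). The grey bay fits the task because purple is excluded. I'll enlarge it to confirm and measure.

```bash
python3 - <<'E'
from h import *
p=shot('scene'); q=shot('side')
for th,z in [('rod',.07),('hook',.034),('rest',0),('bay',0),('tab',.022),('can',0),('fusebox',0),('mug',0),('meter',0)]:
    for n,pp in (('scene',p),('side',q)):
        print(th,n,[(np.round(d['xy'],1).tolist(),round(d['score'],2),np.round(atz(pp,d['xy'],z),3).tolist()) for d in cams.pinpoint(pp,th)][:3])
a=p['pixels'][145:265,370:490]; b=p['pixels'][195:315,230:350]
im=np.hstack([cv2.resize(x,None,fx=3.3,fy=3.3,interpolation=cv2.INTER_CUBIC) for x in (a,b)])
c=q['pixels'][165:265,190:390]
im=np.vstack([im,cv2.resize(c,(im.shape[1],200))]) if 0 else im
cv2.imwrite('pics/crop1.png',im[:,:,::-1])
E
```

```text
rod scene [([272.7, 230.4], 0.71, [0.485, -0.153, 0.07])]
rod side [([345.7, 176.9], 0.41, [0.483, -0.163, 0.07])]
hook scene [([416.1, 202.7], 0.39, [0.644, 0.195, 0.034])]
hook side []
rest scene [([313.3, 285.2], 0.91, [0.636, -0.15, 0.0])]
rest side [([304.3, 186.1], 0.69, [0.632, -0.153, 0.0])]
bay scene [([365.7, 93.5], 0.97, [0.252, 0.384, 0.0]), ([413.8, 209.5], 0.6, [0.644, 0.194, 0.0]), ([472.0, 180.9], 0.24, [0.684, 0.386, 0.0])]
bay side [([348.4, 324.4], 0.94, [0.255, 0.394, 0.0]), ([253.1, 238.2], 0.64, [0.641, 0.19, -0.0])]
tab scene [([417.5, 205.4], 0.57, [0.648, 0.198, 0.022]), ([374.6, 90.5], 0.47, [0.274, 0.397, 0.022])]
tab side [([253.6, 230.8], 0.68, [0.643, 0.182, 0.022]), ([345.0, 314.0], 0.59, [0.269, 0.386, 0.022])]
can scene [([344.3, 234.7], 0.8, [0.581, 0.0, 0.0])]
can side [([295.7, 214.6], 0.55, [0.581, 0.021, 0.0])]
fusebox scene [([382.3, 272.7], 0.61, [0.721, 0.002, 0.0])]
fusebox side [([262.7, 201.2], 0.59, [0.716, -0.003, 0.0])]
mug scene [([469.6, 180.6], 0.55, [0.679, 0.382, 0.0]), ([313.6, 284.6], 0.31, [0.635, -0.149, 0.0])]
mug side [([204.5, 274.0], 0.64, [0.679, 0.388, -0.0]), ([262.7, 197.8], 0.27, [0.727, -0.022, 0.0])]
meter scene [([440.3, 137.9], 0.92, [0.524, 0.432, 0.0])]
meter side [([246.4, 301.9], 0.62, [0.52, 0.432, -0.0])]
```

View pics/crop1.png

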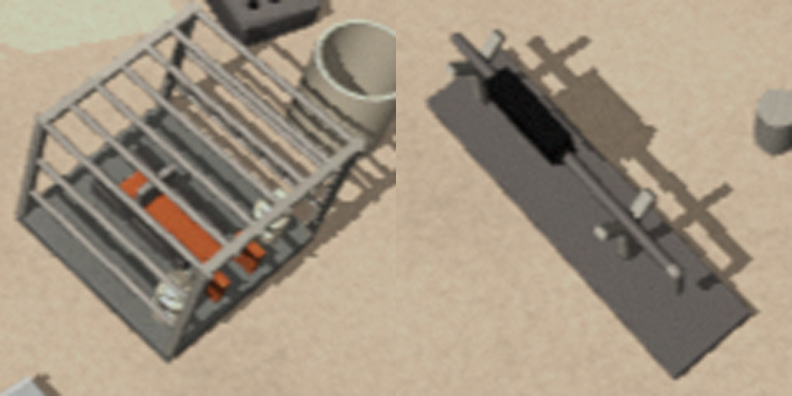

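Crop: left is the grey bay, with insulators at the lower right (back), the open front at the upper left facing the robot, and the tab at crop (160,180). Right is the rod with its handle at (530,115) and the prong at (675,278). Next I'll work out the yaws from the plate corners.

```bash
python3 - <<'E'
from h import *
p=shot('scene')
f=lambda u,v,z,o:atz(p,(o[0]+u/3.3,o[1]+v/3.3),z)
B=[f(20,217,.012,(370,145)),f(170,358,.012,(370,145)),f(312,242,.012,(370,145))]
R=[f(430-396,100,.01,(230,195)),f(672-396,377,.01,(230,195)),f(750-396,312,.01,(230,195))]
for n,C in(('bay',B),('rest',R)):
    d1=C[1]-C[0];d2=C[2]-C[1]
    print(n,np.round(C,3).tolist(),np.linalg.norm(d1),np.linalg.norm(d2),np.degrees(np.arctan2(d1[1],d1[0])),np.degrees(np.arctan2(-d2[0],d2[1])),'mid02',(C[0]+C[2])/2)
# rod ends
print('rod rear',f(457-396,38,.07,(230,195)),'front',f(672-396,272,.07,(230,195)))
T=[f(128,195,.055,(370,145)),f(178,172,.055,(370,145)),f(160,180,.055,(370,145))]; print('tab',np.round(T,4))
E
```

```text
bay [[0.586, 0.107, 0.012], [0.75, 0.109, 0.012], [0.753, 0.271, 0.012]] 0.1635471616311733 0.1611824286661153 0.6963828071718281 -0.9638220030422283 mid02 [0.66941944 0.18906805 0.012     ]
rest [[0.391, -0.193, 0.01], [0.685, -0.19, 0.01], [0.685, -0.115, 0.01]] 0.29469860662058944 0.07479570976308647 0.5487543343669571 0.6467892254626221 mid02 [ 0.53772514 -0.15411799  0.01      ]
rod rear [ 0.3917309  -0.15868043  0.07      ] front [ 0.64294531 -0.15449013  0.07      ]
tab [[0.641  0.165  0.055 ]
 [0.6515 0.2105 0.055 ]
 [0.6475 0.1942 0.055 ]]
```

Emit:
step_arm(deltas=[{"offset": [0,0,-3.5],"roll": -0.157},{"offset": [0,0,-3.5],"roll": -0.157},{"offset": [0,0,-3],"roll": -0.157}])

```text
t: 2.02
tool_pos: [0.2706, 0.5357, 0.2966]
orientation: [-0.013, 3.141, 0.001]
force: [-0.0, -0.6, -0.5]
opening: 0.0927
```

Emit:
step_arm(deltas=[{"offset": [-1.8,-5.75,0],"roll": 0},{"offset": [-1.8,-5.75,0],"roll": 0},{"offset": [-1.8,-5.75,0],"roll": 0},{"offset": [-1.8,-5.75,0],"roll": 0},{"offset": [-1.8,-5.75,0],"roll": 0},{"offset": [-1.8,-5.75,0],"roll": 0},{"offset": [-1.8,-5.75,0],"roll": 0},{"offset": [-1.8,-5.75,0],"roll": 0},{"offset": [-1.8,-5.75,0],"roll": 0},{"offset": [-1.8,-5.75,0],"roll": 0},{"offset": [-1.8,-5.75,0],"roll": 0},{"offset": [-1.8,-5.75,0],"roll": 0}])

```text
t: 3.52
tool_pos: [0.4891, -0.1559, 0.2953]
orientation: [-0.005, 3.141, -0.0]
force: [0.5, 1.0, 0.5]
opening: 0.0932
```

Emit:
step_arm(deltas=[{"offset": [0,0,0],"roll": 0},{"offset": [0,0,0],"roll": 0}])

```text
t: 3.78
tool_pos: [0.4886, -0.1536, 0.2949]
orientation: [0.004, -3.141, -0.001]
force: [0.3, 0.7, 0.2]
opening: 0.093
```

```bash
python3 - <<'E'
from h import *
s=robot.read_state();print(s['t'],s['q'].round(3),s['tool_pos'],s['orientation'],s['force'])
w=shot('wrist');print('wristcam',ray(w,(320,200)))
p=shot('scene');q=shot('side')
for th,z in [('rod',.07),('hook',.034),('rest',0)]:
    for n,pp in (('wrist',w),('scene',p),('side',q)):
        print(th,n,[(np.round(d['xy'],1).tolist(),round(d['score'],2),np.round(atz(pp,d['xy'],z),4).tolist()) for d in cams.pinpoint(pp,th)][:2])
save(w,'w1.png')
E
```

```text
3.775 [-0.405 -0.127  1.566  0.     1.703 -1.978] [ 0.48855446 -0.15358812  0.29488157] [ 3.80534478e-03 -3.14111211e+00 -1.01244116e-03] [0.27468096 0.68684797 0.19585074]
wristcam (array([ 0.40819367, -0.15339738,  0.48501033]), array([ 0.26986527,  0.0020764 , -0.96289585]))
rod wrist [([317.9, 165.2], 0.6, [0.478, -0.1553, 0.07])]
rod scene [([270.4, 233.3], 0.74, [0.4875, -0.162, 0.07])]
rod side [([345.8, 177.5], 0.62, [0.4809, -0.1593, 0.07])]
hook wrist [([527.2, 257.8], 0.3, [0.6254, 0.1638, 0.034])]
hook scene [([312.5, 282.6], 0.79, [0.64, -0.1557, 0.034])]
hook side [([301.0, 173.9], 0.57, [0.6546, -0.173, 0.034])]
rest wrist [([318.3, 251.2], 0.75, [0.6307, -0.1549, 0.0])]
rest scene [([313.7, 286.3], 0.56, [0.6388, -0.1511, 0.0])]
rest side [([304.2, 184.5], 0.88, [0.6373, -0.1633, 0.0]), ([206.3, 270.9], 0.52, [0.6819, 0.3748, 0.0])]
```

View pics/w1.png

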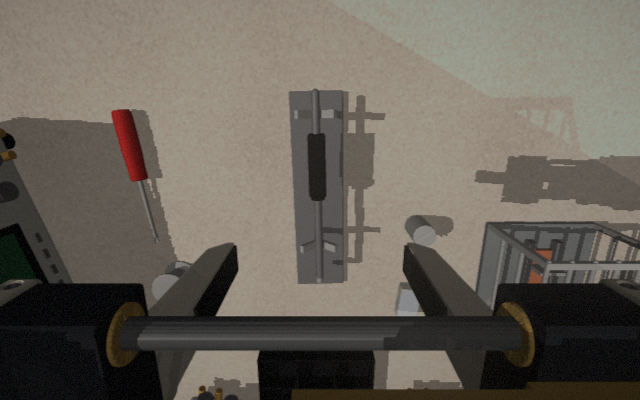

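Wrist view: handle at (317,167), shaft running from (316,92) to (319,282), bay at the right edge. Measuring the handle edges at their known height.

```bash
python3 - <<'E'
from h import *
w=shot('wrist')
g=cv2.cvtColor(w['pixels'],cv2.COLOR_RGB2GRAY)
m=np.zeros_like(g);m[120:215,295:335]=(g[120:215,295:335]<50)
n,l,st,c=cv2.connectedComponentsWithStats(m);k=1+np.argmax(st[1:,4]);print(st[k],c[k])
x,y,ww,h,_=st[k]
print('rear top',atz(w,(c[k][0],y),.083),'front bottom?',atz(w,(c[k][0],y+h),.083),'sides',atz(w,(x,c[k][1]),.083),atz(w,(x+ww,c[k][1]),.083))
pts=np.argwhere(l==k)[:,::-1].astype(np.float32)
v=cv2.fitLine(pts,cv2.DIST_L2,0,.01,.01).ravel();print(v)
a=atz(w,(v[2],v[3]),.08);b=atz(w,(v[2]+30*v[0],v[3]+30*v[1]),.08);print(a,'yaw',np.degrees(np.arctan2((b-a)[1],(b-a)[0])))
print('shaft',atz(w,(316,92),.07),atz(w,(319,282),.07))
for r in (100,110,220,230,265,270): print(r,g[r,308:330])
E
```

```text
[ 308  133   18   68 1109] [316.68349865 165.87646528]
rear top [ 0.4368963  -0.15698564  0.083     ] front bottom? [ 0.52257926 -0.15691909  0.083     ] sides [ 0.47706499 -0.16778822  0.083     ] [ 0.47698405 -0.14533042  0.083     ]
[2.7225662e-02 9.9962932e-01 3.1668350e+02 1.6587646e+02]
[ 0.47753879 -0.15698129  0.08      ] yaw 1.5939196939081843
shaft [ 0.38935142 -0.15796651  0.07      ] [ 0.64722414 -0.15361236  0.07      ]
100 [ 94  92  91  84  80 104 110  94  81  74  55  63  82  90  89  92  91  87
  90  89  90  93]
110 [ 80  82  82  76  83 101 108  98  85  75  64  52  64 105 128 126 127 125
 126 125 129 130]
220 [88 92 87 85 89 87 84 84 89 96 86 76 68 58 71 88 89 87 89 87 90 87]
230 [85 90 84 85 89 87 81 82 87 92 89 78 68 56 57 62 63 59 56 56 59 62]
265 [85 87 85 86 87 85 85 77 73 90 90 88 78 69 56 72 88 86 85 87 86 88]
270 [89 85 87 84 84 84 86 85 81 88 91 88 83 68 58 75 86 85 85 85 89 89]
```

Emit:
step_arm(deltas=[{"offset": [0.33,-0.15,5.5],"roll": -0.016},{"offset": [0.33,-0.15,5.5],"roll": 0},{"offset": [0,0,5],"roll": 0},{"offset": [0,0,4.2],"roll": 0},{"offset": [0,0,4.2],"roll": 0},{"offset": [0,0,0],"roll": 0},{"offset": [0,0,0],"roll": 0}])

```text
t: 5.3
tool_pos: [0.4831, -0.1573, 0.0527]
orientation: [-0.03, 3.14, -0.001]
force: [0.9, 0.1, 0.4]
opening: 0.0927
```

Emit:
step_arm(deltas=[{"offset": [0,0,0],"roll": 0},{"offset": [0,0,0],"roll": 0},{"offset": [0,0,0],"roll": 0},{"offset": [0,0,0],"roll": 0},{"offset": [0,0,0],"roll": 0},{"offset": [0,0,0],"roll": 0}], fingers=1.5, grip_force=55)

```text
t: 6.05
tool_pos: [0.4821, -0.1568, 0.051]
orientation: [0.03, -3.141, -0.0]
force: [-0.5, 1.2, 0.9]
opening: 0.0373
```

Emit:
step_arm(deltas=[{"offset": [0,0,0],"roll": 0},{"offset": [0,0,0],"roll": 0},{"offset": [0,0,0],"roll": 0},{"offset": [0,0,0],"roll": 0}], fingers=1.0)

```text
t: 6.55
tool_pos: [0.4823, -0.1574, 0.0512]
orientation: [-0.03, 3.141, -0.001]
force: [0.2, -4.6, 0.2]
opening: 0.0217
```

```bash
python3 - <<'E'
from h import *
s=robot.read_state();print(s['t'],s['q'].round(3),s['tool_pos'],s['orientation'],s['force'],s['wrist_torque'],s['opening'])
E
```

```text
6.55 [-4.160e-01 -1.000e-03  1.896e+00 -1.000e-03  1.245e+00 -2.006e+00] [ 0.48233504 -0.1573609   0.05123538] [-2.98641615e-02  3.14108482e+00 -1.32025377e-03] [ 0.23494186 -4.56307705  0.2457945 ] [-0.8184957   0.03416217  0.03635169] 0.021671780247969518
```

Emit:
step_arm(deltas=[{"offset": [0,0,-2],"roll": 0},{"offset": [0,0,-4],"roll": 0},{"offset": [0,0,-4],"roll": 0},{"offset": [1.7,5.8,0],"roll": 0.018},{"offset": [1.8,5.8,0],"roll": 0},{"offset": [1.8,5.8,0],"roll": 0},{"offset": [1.8,5.8,0],"roll": 0},{"offset": [1.8,5.8,0],"roll": 0},{"offset": [1.8,5.8,0],"roll": 0},{"offset": [0,0,0],"roll": 0},{"offset": [0,0,0],"roll": 0}])

```text
t: 7.92
tool_pos: [0.3731, 0.1908, 0.1506]
orientation: [0.005, -3.14, 0.001]
force: [0.5, -0.8, -1.5]
opening: 0.021
```

```bash
python3 - <<'E'
from h import *
s=robot.read_state();print(s['t'],s['q'].round(3),s['tool_pos'],s['orientation'],s['force'],s['wrist_torque'],s['opening'])
w=shot('wrist');p=shot('scene');q=shot('side')
for th,z in [('rod',.169),('hook',.133),('bay',0),('tab',.022),('tab',.055)]:
    for n,pp in (('wrist',w),('scene',p),('side',q)):
        print(th,n,[(np.round(d['xy'],1).tolist(),round(d['score'],2),np.round(atz(pp,d['xy'],z),4).tolist()) for d in cams.pinpoint(pp,th)][:2])
save(w,'w2.png'); cv2.imwrite('pics/w2.png',cv2.resize(w['pixels'],(800,500),interpolation=cv2.INTER_CUBIC)[:,:,::-1])
np.save('w2.npy',w['pixels']);
a=p['pixels'][130:260,330:490];b=q['pixels'][160:290,180:340]
np.save('s2.npy',p['pixels']);np.save('d2.npy',q['pixels'])
cv2.imwrite('pics/sd2.png',np.hstack([cv2.resize(x,(400,325),interpolation=cv2.INTER_CUBIC) for x in(a,b)])[:,:,::-1])
E
```

```text
7.925 [ 0.35  -0.357  2.02  -0.     1.48  -1.224] [0.37312851 0.19078373 0.15057213] [ 4.66978031e-03 -3.14048318e+00  6.56280054e-04] [ 0.50760715 -0.75972265 -1.51104843] [ 0.01947483 -0.02002685  0.03591999] 0.021038254010552607
rod wrist [([319.9, 247.5], 0.62, [0.3692, 0.1914, 0.169])]
rod scene [([351.0, 110.6], 0.71, [0.3815, 0.1893, 0.169])]
rod side []
hook wrist [([318.3, 247.2], 0.32, [0.385, 0.1903, 0.133])]
hook scene [([390.7, 154.7], 0.76, [0.5333, 0.1912, 0.133])]
hook side [([282.9, 208.0], 0.84, [0.5415, 0.1821, 0.133])]
bay wrist [([321.5, 390.0], 0.68, [0.6483, 0.1943, 0.0]), ([522.3, 66.4], 0.61, [0.2528, 0.3876, 0.0])]
bay scene [([411.2, 209.0], 0.88, [0.6388, 0.1897, 0.0]), ([363.8, 94.2], 0.81, [0.2501, 0.377, 0.0])]
bay side [([248.9, 236.1], 0.76, [0.6579, 0.186, 0.0]), ([347.1, 323.3], 0.76, [0.2596, 0.3918, 0.0])]
tab wrist [([534.6, 82.8], 0.71, [0.2693, 0.3888, 0.022])]
tab scene [([416.5, 202.9], 0.82, [0.6413, 0.2019, 0.022]), ([373.3, 91.8], 0.73, [0.2758, 0.3906, 0.022])]
tab side [([342.6, 313.2], 0.55, [0.275, 0.3855, 0.022]), ([249.3, 231.5], 0.54, [0.6524, 0.1906, 0.022])]
tab wrist [([534.6, 82.8], 0.71, [0.2717, 0.3683, 0.055])]
tab scene [([416.5, 202.9], 0.82, [0.6512, 0.1829, 0.055]), ([373.3, 91.8], 0.73, [0.297, 0.3657, 0.055])]
tab side [([342.6, 313.2], 0.55, [0.2644, 0.4166, 0.055]), ([249.3, 231.5], 0.54, [0.6278, 0.2289, 0.055])]
```

View pics/w2.png

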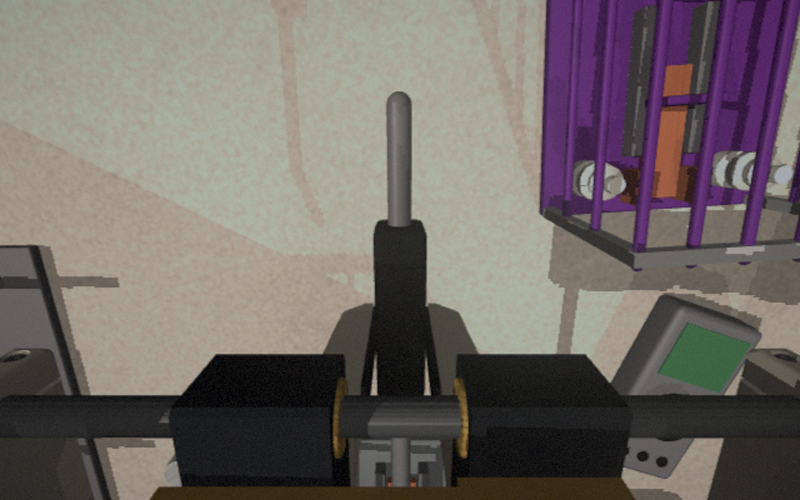

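View pics/sd2.png

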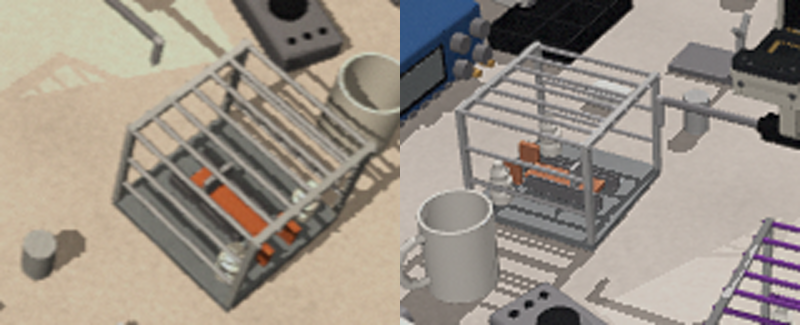

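Wrist view: the rod is held straight and the bay is out of sight. In the scene/side crop the cage corners and the rod tip at its front are clear. Triangulating the cage corners, and enlarging the tab area.

```bash
python3 - <<'E'
from h import *
p=shot('scene');q=shot('side')
S=lambda u,v:(330+u/2.5,130+v/2.5); D=lambda u,v:(180+(u-400)/2.5,160+v/2.5)
C={'f-':((130,128),(658,75)),'f+':((250,45),(590,147)),'b-':((245,240),(537,45)),'b+':((370,150),(460,110))}
for k,(a,b) in C.items():
    x,r=tri([ray(p,S(*a)),ray(q,D(*b))]);print(k,x.round(4),np.round(r,4), atz(p,S(*a),.145).round(4),atz(q,D(*b),.145).round(4))
print('hook',tri([ray(p,(390.7,154.7)),ray(q,(282.9,208.0))]))
for nm,pp in(('scene',p),('side',q)):
  for th in('tab','bay'):
    print(nm,th,[(np.round(d['xy'],1),round(d['score'],2),d['mask'].sum()) for d in cams.silhouettes(pp,th)])
a=p['pixels'][180:240,395:455];b=q['pixels'][205:265,210:270]
cv2.imwrite('pics/tab.png',np.hstack([cv2.resize(x,(400,400),interpolation=cv2.INTER_CUBIC) for x in(a,b)])[:,:,::-1])
# expected tab projections
for x in(.62,.63,.64,.65,.66):
    print(x,[[proj(pp,(x,.19+s*.02,z)).round(1).tolist() for s in(-1,1) for z in(.024,.055)] for pp in(p,q)])
E
```

```text
f- [0.5794 0.1112 0.1431] [0.0023 0.0023] [0.5822 0.1112 0.145 ] [0.576  0.1126 0.145 ]
f+ [0.5813 0.2745 0.1417] [0.0057 0.0057] [0.5874 0.2751 0.145 ] [0.5738 0.2759 0.145 ]
b- [0.74   0.1094 0.1426] [0.003 0.003] [0.7381 0.1064 0.145 ] [0.7404 0.1141 0.145 ]
b+ [0.7457 0.2717 0.1418] [0.0019 0.0019] [0.748  0.2706 0.145 ] [0.7406 0.2751 0.145 ]
hook (array([0.53673954, 0.18839862, 0.13824676]), [np.float64(0.0012186296269781456), np.float64(0.0012186296269782386)])
scene tab [(array([419.9, 207.7]), 0.78, np.int64(273)), (array([373.8,  92. ]), 0.62, np.int64(178)), (array([343.1, 232. ]), 0.5, np.int64(196))]
scene bay [(array([384.4,  94. ]), 0.85, np.int64(1983)), (array([422.6, 204.4]), 0.56, np.int64(5011))]
side tab [(array([339.7, 311.9]), 0.85, np.int64(284)), (array([246.6, 229.3]), 0.67, np.int64(73))]
side bay [(array([246. , 227.3]), 0.66, np.int64(3170)), (array([341.3, 309.8]), 0.55, np.int64(6072))]
0.62 [[[402.4, 203.8], [404.3, 197.7], [413.0, 195.6], [415.0, 189.4]], [[262.1, 230.0], [261.7, 221.6], [255.5, 237.3], [254.9, 228.7]]]
0.63 [[[405.1, 206.3], [407.1, 200.2], [415.7, 198.1], [417.8, 191.9]], [[259.2, 229.2], [258.8, 220.8], [252.5, 236.4], [252.0, 227.8]]]
0.64 [[[407.9, 208.9], [409.9, 202.8], [418.4, 200.5], [420.6, 194.3]], [[256.3, 228.4], [255.8, 219.9], [249.6, 235.5], [249.0, 227.0]]]
0.65 [[[410.6, 211.4], [412.7, 205.3], [421.1, 203.0], [423.4, 196.9]], [[253.4, 227.5], [252.9, 219.1], [246.6, 234.7], [246.0, 226.1]]]
0.66 [[[413.3, 213.9], [415.5, 207.9], [423.9, 205.5], [426.2, 199.4]], [[250.6, 226.7], [250.0, 218.3], [243.7, 233.8], [243.1, 225.3]]]
```

View pics/tab.png

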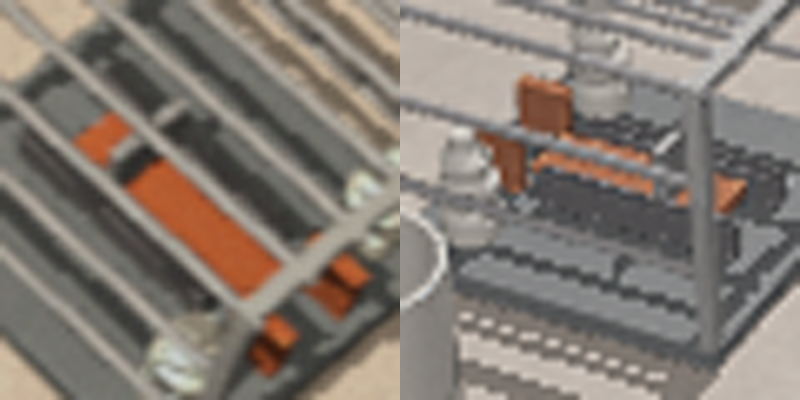

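The tab top runs from (412,203) to (422.5,195) in the scene picture, which puts the tab at about x=0.645, y=0.192. The cage is centred at y=0.192 with its front at x≈0.576 and yaw ≈0. Inserting the rod over the tab.

Emit:
step_arm(deltas=[{"offset": [0,0.1,3.2],"roll": 0},{"offset": [0,0,3.1],"roll": 0},{"offset": [0,0,0],"roll": 0},{"offset": [-2,0,0],"roll": 0},{"offset": [-3,0,0],"roll": 0},{"offset": [-3,0,0],"roll": 0},{"offset": [-3,0,0],"roll": 0},{"offset": [-2.4,0,0],"roll": 0},{"offset": [0,0,0],"roll": 0}])

```text
t: 10.25
tool_pos: [0.5098, 0.192, 0.0897]
orientation: [-0.001, 3.139, 0.001]
force: [-1.1, 0.2, -2.3]
opening: 0.0212
```

```bash
python3 - <<'E'
from h import *
s=robot.read_state();print(s['t'],s['tool_pos'],s['orientation'],s['force'],s['wrist_torque'])
p=shot('scene');q=shot('side')
a=p['pixels'][160:240,380:460];b=q['pixels'][185:265,210:290]
cv2.imwrite('pics/ins.png',np.hstack([cv2.resize(x,(400,400),interpolation=cv2.INTER_CUBIC) for x in(a,b)])[:,:,::-1])
E
```

```text
10.25 [0.5098428  0.19195794 0.08974968] [-6.20424452e-04  3.13946168e+00  7.35110135e-04] [-1.05820646  0.15567366 -2.31389684] [ 0.09986709  0.03896565 -0.01737911]
```

View pics/ins.png

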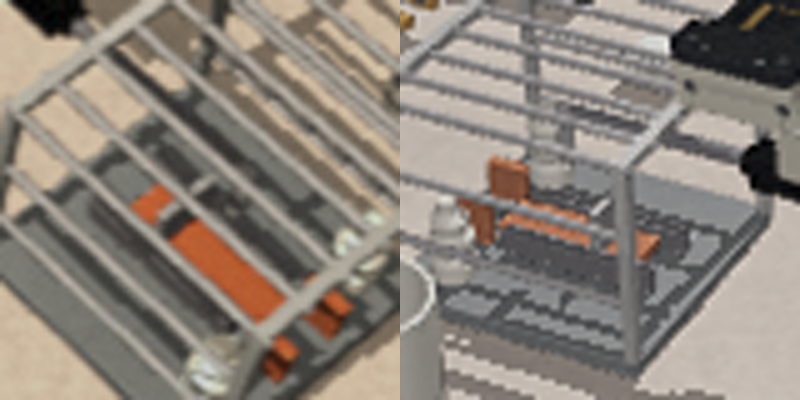

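The shaft enters the cage between the roof and the tab. The prong shows at about side crop (565,130) and scene crop (245,205). I'll check both against the projection before going down.

```bash
python3 - <<'E'
from h import *
p=shot('scene');q=shot('side')
for X in[(.675,.192,.1085),(.675,.192,.0725),(.645,.192,.055)]:
    a=proj(p,X);b=proj(q,X);print(X,'scene crop',((a-[380,160])*5).round(),'side crop',((b-[210,185])*5+[400,0]).round())
for n,pp in(('scene',p),('side',q)): print([(d['xy'],round(d['score'],2)) for d in cams.pinpoint(pp,'hook')])
E
```

```text
(0.675, 0.192, 0.1085) scene crop [250. 180.] side crop [554. 104.]
(0.675, 0.192, 0.0725) scene crop [235. 218.] side crop [557. 155.]
(0.645, 0.192, 0.055) scene crop [186. 197.] side crop [603. 192.]
[([423.6, 201.4], 0.53)]
[([244.7, 212.9], 0.57)]
```

Emit:
step_arm(deltas=[{"offset": [0,0,1],"roll": 0},{"offset": [0,0,1],"roll": 0},{"offset": [0,0,0],"roll": 0}])

```text
t: 10.92
tool_pos: [0.5063, 0.1915, 0.0662]
orientation: [0.002, -3.139, 0.001]
force: [-0.8, 0.3, -1.8]
opening: 0.0215
```

Emit:
step_arm(deltas=[{"offset": [0,0,1],"roll": 0},{"offset": [0,0,0.9],"roll": 0},{"offset": [0,0,0],"roll": 0},{"offset": [0,0,0],"roll": 0},{"offset": [0,0,0],"roll": 0}])

```text
t: 11.55
tool_pos: [0.5081, 0.192, 0.0495]
orientation: [-0.002, 3.141, 0.0]
force: [-0.0, 0.0, -2.2]
opening: 0.021
```

Emit:
step_arm(deltas=[{"offset": [0.4,0,0],"roll": 0},{"offset": [0.4,0,0],"roll": 0},{"offset": [0.4,0,0],"roll": 0},{"offset": [0.2,0,0],"roll": 0}])

```text
t: 12.05
tool_pos: [0.4933, 0.1919, 0.049]
orientation: [0.002, -3.141, -0.0]
force: [-0.3, -0.2, -1.8]
opening: 0.0211
```

Emit:
step_arm(deltas=[{"offset": [0.25,0,0],"roll": 0},{"offset": [0.25,0,0],"roll": 0}])

```text
t: 12.3
tool_pos: [0.489, 0.1919, 0.0492]
orientation: [-0.002, 3.141, 0.0]
force: [3.4, 0.7, -2.9]
opening: 0.0216
```

Emit:
step_arm(deltas=[{"offset": [0.25,0,0],"roll": 0},{"offset": [0.25,0,0],"roll": 0}])

```text
t: 12.55
tool_pos: [0.4841, 0.1919, 0.0493]
orientation: [-0.002, 3.141, 0.0]
force: [3.1, 0.7, -2.6]
opening: 0.0213
```

Emit:
step_arm(deltas=[{"offset": [0.25,0,0],"roll": 0},{"offset": [0.25,0,0],"roll": 0}])

```text
t: 12.8
tool_pos: [0.4787, 0.1919, 0.0491]
orientation: [-0.002, 3.141, 0.0]
force: [2.7, -0.0, -3.4]
opening: 0.0214
```

Emit:
step_arm(deltas=[{"offset": [0.12,0,0],"roll": 0},{"offset": [0.12,0,0],"roll": 0}])

```text
t: 13.05
tool_pos: [0.4763, 0.1918, 0.0491]
orientation: [-0.002, 3.142, 0.0]
force: [3.2, -0.3, -3.0]
opening: 0.0213
```

Emit:
step_arm(deltas=[{"offset": [0.12,0,0],"roll": 0},{"offset": [0.12,0,0],"roll": 0}])

```text
t: 13.3
tool_pos: [0.4739, 0.1919, 0.0491]
orientation: [-0.002, 3.142, 0.0]
force: [2.4, 1.0, -3.2]
opening: 0.0211
```

Emit:
step_arm(deltas=[{"offset": [0.12,0,0],"roll": 0},{"offset": [0.12,0,0],"roll": 0}])

```text
t: 13.55
tool_pos: [0.4715, 0.1919, 0.0491]
orientation: [-0.002, 3.141, 0.0]
force: [5.8, -0.9, -3.2]
opening: 0.021
```

Emit:
step_arm(deltas=[{"offset": [0.04,0,0],"roll": 0}])

```text
t: 13.68
tool_pos: [0.4716, 0.1919, 0.0493]
orientation: [-0.002, 3.141, 0.0]
force: [6.0, -0.3, -3.5]
opening: 0.0212
```

Emit:
step_arm(deltas=[{"offset": [0.04,0,0],"roll": 0}])

```text
t: 13.8
tool_pos: [0.4716, 0.1919, 0.0494]
orientation: [-0.002, 3.14, 0.0]
force: [7.3, -0.0, -3.2]
opening: 0.021
```

Emit:
step_arm(deltas=[{"offset": [0.05,0,0],"roll": 0}])

```text
t: 13.92
tool_pos: [0.4716, 0.1919, 0.0496]
orientation: [-0.002, 3.139, 0.001]
force: [8.7, -0.0, -3.4]
opening: 0.0211
```

Emit:
step_arm(deltas=[{"offset": [0.03,0,0],"roll": 0}])

```text
t: 14.05
tool_pos: [0.4716, 0.1919, 0.0497]
orientation: [-0.002, 3.138, 0.001]
force: [9.6, 0.2, -4.7]
opening: 0.0217
```

Emit:
step_arm(deltas=[{"offset": [0.02,0,0],"roll": 0},{"offset": [0,0,0],"roll": 0},{"offset": [0,0,0],"roll": 0}])

```text
t: 14.42
tool_pos: [0.4716, 0.1919, 0.0498]
orientation: [-0.002, 3.138, 0.001]
force: [9.9, -0.3, -4.7]
opening: 0.0209
```

Emit:
step_arm(deltas=[{"offset": [0,0,0],"roll": 0},{"offset": [0,0,0],"roll": 0},{"offset": [0,0,0],"roll": 0},{"offset": [0,0,0],"roll": 0}])

```text
t: 14.92
tool_pos: [0.4716, 0.1919, 0.0498]
orientation: [-0.002, 3.138, 0.001]
force: [9.5, -0.0, -4.6]
opening: 0.0214
```

The bar stopped dead at x=0.4716 and was held at 9.5–9.9 N for about 0.9 s. Unhooking now: forward, up, then out.

Emit:
step_arm(deltas=[{"offset": [-0.3,0,0],"roll": 0},{"offset": [-0.5,0,0],"roll": 0},{"offset": [-0.4,0,0],"roll": 0},{"offset": [0,0,0],"roll": 0}])

```text
t: 15.42
tool_pos: [0.4817, 0.1918, 0.0489]
orientation: [0.002, -3.141, 0.0]
force: [-0.3, 0.5, -2.8]
opening: 0.0209
```

Emit:
step_arm(deltas=[{"offset": [0,0,-1.5],"roll": 0},{"offset": [0,0,-1.5],"roll": 0},{"offset": [0,0,-1.2],"roll": 0},{"offset": [0,0,0],"roll": 0},{"offset": [0,0,0],"roll": 0}])

```text
t: 16.05
tool_pos: [0.4816, 0.1918, 0.0909]
orientation: [0.002, -3.142, 0.0]
force: [-0.2, 0.1, -3.0]
opening: 0.0213
```

Emit:
step_arm(deltas=[{"offset": [2,0,0],"roll": 0},{"offset": [3,0,0],"roll": 0},{"offset": [3,0,0],"roll": 0},{"offset": [2.8,0,0],"roll": 0},{"offset": [0,0,-3],"roll": 0},{"offset": [0,0,-3.1],"roll": 0},{"offset": [0,0,0],"roll": 0},{"offset": [0,0,0],"roll": 0}])

```text
t: 17.05
tool_pos: [0.3731, 0.1915, 0.1505]
orientation: [0.002, -3.14, 0.001]
force: [-0.1, 0.1, -2.0]
opening: 0.0214
```

```bash
python3 - <<'E'
from h import *
s=robot.read_state();print(s['t'],s['tool_pos'],s['orientation'],s['force'],s['wrist_torque'])
w=shot('wrist');p=shot('scene');q=shot('side')
h=[cams.pinpoint(pp,'hook') for pp in(p,q)]
print([[ (d['xy'],round(d['score'],2)) for d in x] for x in h])
if h[0] and h[1]: print(tri([ray(p,h[0][0]['xy']),ray(q,h[1][0]['xy'])]))
w2=np.load('w2.npy').astype(int);print('wrist diff rod',np.abs(w2[60:260,290:350]-w['pixels'][60:260,290:350]).mean())
a=p['pixels'][145:245,370:470];b=q['pixels'][185:285,200:300];c=w['pixels'][60:260,220:420]
cv2.imwrite('pics/out.png',np.hstack([cv2.resize(x,(266,400) if 0 else (266,266),interpolation=cv2.INTER_CUBIC) for x in(a,b,c)])[:,:,::-1])
E
```

```text
17.05 [0.37309222 0.19147351 0.15054835] [ 1.80336268e-03 -3.13997509e+00  9.44303992e-04] [-0.12714963  0.06504561 -2.00867459] [ 0.01408632  0.03828946 -0.02752048]
[[([390.3, 154.7], 0.96)], [([283.2, 208.0], 0.66)]]
(array([0.53606463, 0.18776029, 0.13806742]), [np.float64(0.00127719837410737), np.float64(0.0012771983741074382)])
wrist diff rod 2.3337777777777777
```

View pics/out.png

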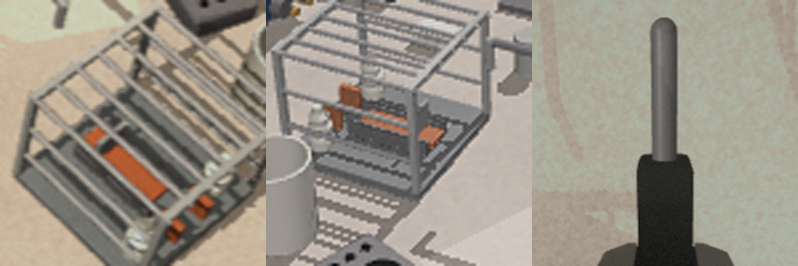

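Crop: the bar has been drawn towards the front and left open with a clear gap to the jaw. The rod sits in the grip as before, with the hook triangulated within 1 mm of the earlier value. Returning it to the rest.

Emit:
step_arm(deltas=[{"offset": [-1.3,-4.2,0],"roll": 0},{"offset": [-1.6,-5.2,0],"roll": 0},{"offset": [-1.6,-5.2,0],"roll": 0},{"offset": [-1.6,-5.2,0],"roll": 0},{"offset": [-1.6,-5.2,0],"roll": 0},{"offset": [-1.6,-5.2,0],"roll": 0},{"offset": [-1.6,-4.7,0],"roll": -0.018},{"offset": [0,0,0],"roll": 0},{"offset": [0,0,0],"roll": 0},{"offset": [0,0,0],"roll": 0}])

```text
t: 18.55
tool_pos: [0.4829, -0.1561, 0.1518]
orientation: [0.032, -3.141, -0.001]
force: [-0.1, 0.0, -1.3]
opening: 0.021
```

```bash
python3 - <<'E'
from h import *
s=robot.read_state();print(s['t'],s['tool_pos'],s['orientation'],s['force'],s['wrist_torque'])
E
```

```text
18.55 [ 0.48286927 -0.1560529   0.15177197] [ 3.17760777e-02 -3.14099268e+00 -7.47997786e-04] [-0.09434234  0.03686411 -1.25383839] [0.03879878 0.03850322 0.01831078]
```

Emit:
step_arm(deltas=[{"offset": [0.05,-0.17,3],"roll": 0},{"offset": [0,0,3.5],"roll": 0},{"offset": [0,0,2.2],"roll": 0},{"offset": [0,0,0.5],"roll": 0},{"offset": [0,0,0],"roll": 0},{"offset": [0,0,0],"roll": 0}])

```text
t: 19.3
tool_pos: [0.4837, -0.159, 0.0615]
orientation: [-0.031, 3.139, -0.002]
force: [0.4, -0.4, -1.6]
opening: 0.0213
```

Emit:
step_arm(deltas=[{"offset": [0,0,0.3],"roll": 0},{"offset": [0,0,0.3],"roll": 0},{"offset": [0,0,0],"roll": 0},{"offset": [0,0,0],"roll": 0}])

```text
t: 19.8
tool_pos: [0.4826, -0.1589, 0.054]
orientation: [0.03, -3.141, -0.0]
force: [0.5, -0.8, -1.6]
opening: 0.021
```

Emit:
step_arm(deltas=[{"offset": [0,0,0.15],"roll": 0},{"offset": [0,0,0.1],"roll": 0},{"offset": [0,0,0],"roll": 0},{"offset": [0,0,0],"roll": 0},{"offset": [0,0,0],"roll": 0}])

```text
t: 20.42
tool_pos: [0.483, -0.1586, 0.0521]
orientation: [-0.03, 3.141, 0.0]
force: [-2.0, 3.4, 5.6]
opening: 0.0212
```

Emit:
step_arm(deltas=[{"offset": [0,0.05,0],"roll": 0},{"offset": [0,0,0],"roll": 0},{"offset": [0,0,0],"roll": 0}])

```text
t: 20.8
tool_pos: [0.483, -0.1584, 0.0519]
orientation: [-0.03, 3.141, -0.0]
force: [0.1, 2.6, 4.5]
opening: 0.0211
```

Emit:
step_arm(deltas=[{"offset": [0,0,0],"roll": 0},{"offset": [0,0,0],"roll": 0},{"offset": [0,0,0],"roll": 0},{"offset": [0,0,0],"roll": 0},{"offset": [0,0,0],"roll": 0},{"offset": [0,0,0],"roll": 0}], fingers=6)

```text
t: 21.55
tool_pos: [0.4826, -0.1584, 0.0515]
orientation: [0.03, -3.141, 0.0]
force: [0.3, 0.5, 0.5]
opening: 0.0601
```

Emit:
step_arm(deltas=[{"offset": [0,0,-2],"roll": 0},{"offset": [0,0,-4],"roll": 0},{"offset": [0,0,-5],"roll": 0},{"offset": [0,0,-5],"roll": 0},{"offset": [0,0,-5],"roll": 0},{"offset": [0,0,-3],"roll": 0},{"offset": [0,0,0],"roll": 0},{"offset": [0,0,0],"roll": 0}])

```text
t: 22.55
tool_pos: [0.4823, -0.1582, 0.2902]
orientation: [0.03, -3.14, -0.001]
force: [0.0, -0.6, 0.1]
opening: 0.0599
```

```bash
python3 - <<'E'
from h import *
s=robot.read_state();print(s['t'],s['tool_pos'],s['force'])
w=shot('wrist');p=shot('scene')
g=cv2.cvtColor(w['pixels'],cv2.COLOR_RGB2GRAY)
m=np.zeros_like(g);m[120:215,295:335]=(g[120:215,295:335]<50)
n,l,st,c=cv2.connectedComponentsWithStats(m);k=1+np.argmax(st[1:,4]);print(st[k],c[k])
x,y,ww,h,_=st[k]
print('rear',atz(w,(c[k][0],y),.083),'front',atz(w,(c[k][0],y+h),.083),'c',atz(w,c[k],.083))
for th,z in[('rod',.07),('hook',.034),('tab',.022),('can',0),('fusebox',0),('mug',0),('meter',0)]:
    print(th,[(d['xy'],np.round(atz(p,d['xy'],z),3)) for d in cams.pinpoint(p,th)][:2])
a=p['pixels'][145:265,370:490];b=p['pixels'][195:315,230:350];d=w['pixels'][80:300,210:430]
cv2.imwrite('pics/fin.png',np.hstack([cv2.resize(x,(266,266),interpolation=cv2.INTER_CUBIC) for x in(a,b,d)])[:,:,::-1])
E
```

```text
22.55 [ 0.48229049 -0.15818844  0.29022262] [ 0.02235666 -0.55869758  0.08324902]
[ 312  139   18   68 1096] [320.19981752 172.2189781 ]
rear [ 0.43684646 -0.15787665  0.083     ] front [ 0.52236733 -0.15620004  0.083     ] c [ 0.47732948 -0.15708299  0.083     ]
rod [([270.9, 230.9], array([ 0.483, -0.157,  0.07 ]))]
hook [([314.8, 281.4], array([ 0.641, -0.15 ,  0.034]))]
tab [([372.9, 88.4], array([0.265, 0.4  , 0.022])), ([411.9, 199.5], array([0.626, 0.2  , 0.022]))]
can [([346.4, 237.1], array([ 0.59, -0.  ,  0.  ])), ([193.0, 319.4], array([ 0.52, -0.42,  0.  ]))]
fusebox [([383.4, 272.1], array([0.722, 0.005, 0.   ]))]
mug [([471.0, 182.7], array([0.687, 0.379, 0.   ])), ([312.7, 285.2], array([ 0.635, -0.151,  0.   ]))]
meter [([440.7, 137.6], array([0.524, 0.434, 0.   ]))]
```

View pics/fin.png

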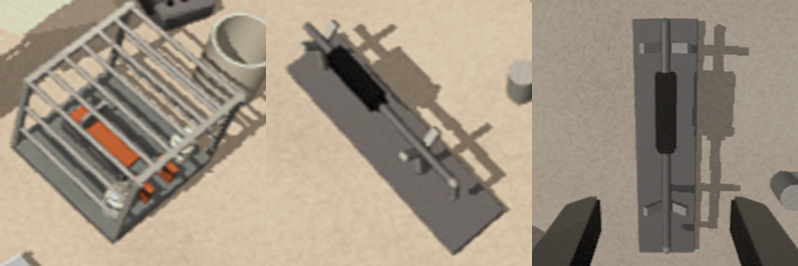

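The rod lies in both notches with the hook down, the handle within 1 mm of where it was found. The bar is open (tab moved from x≈0.645 to ≈0.626) and the bystanders have not moved. Handing in.

```bash
python3 -c "
from plant import robot
print(robot.close_job())"
```

```text
the job is handed in; nothing more can be done
None
```

The isolator in the grey bay is open, the rod is back in its rest, and the job is handed in at about 22.7 s.

- **Pull:** I hooked the rod behind the tab and drew the bar about 18 mm at roughly 3 N. It stopped dead at its end stop. I held it there at 9.5–9.9 N for about 0.9 s. The highest force I read was 9.9 N, and I only read it at the end of each move call.
- **Rod back in the rest:** After unhooking I laid the rod in both notches, hook down. The last picture puts the handle within 1 mm of where I found it, and the gripper was clear above it.
- **Bar and bystanders:** The last picture shows the bar still open, with the tab about 19–22 mm forward of its start. The can reads up to 9 mm and the mug up to 8 mm from the first look. I put that down to detector scatter, since the arm made no contact with them. The fusebox and meter agree within 3 mm. I did not measure the screwdriver and spool again.
- **Checks that disagreed:** The camera hook height was about 5 mm above the value from the arm's position, both before and after the pull. The bay's position varied by about 1 cm between estimates. The contact felt at the tab settled where it was. The rod touched the notches with about 3 N of side force when laid back, which I eased slightly before releasing.

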